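Cycle the beam shutter and hold its recessed reset down

ROBOT

A 6-joint arm with a two-finger parallel gripper is mounted at the origin on the work surface. World frame = base frame: x ahead of the robot, y to its left, z up, the work surface at z = 0. Lengths are in m, angles in rad, forces in N, time in s.
With the tool pointing down it reaches from about 0.225 to 0.875 m from the base axis. Payload 3.4 kg.
Tool frame: the origin (TCP) lies on the centre line of the jaws, within the pads' length; the fingertips stand 17 mm ahead of it and the grasp point (between the pads) lies 2 mm behind it (nose_length is the distance from the TCP to the fingertips, in m); z points along the fingers, y is the line along which they close (so a half turn about z gives the same grasp; the last joint's range is limited). The gripper opens to 85 mm and grips with 20 to 120 N. Pads are 22 mm wide; open, the fingers measure 114 mm over their backs; the gripper's body (76 mm by 85 mm) begins 54 mm behind the grasp point. The pads swing forward as they close: fully open they stand 13 mm farther back than shut.
Start: joints at [0.996, 0.276, 1.505, -0, 1.361, -0.121], TCP at [0.252, 0.517, 0.248] pointing down, gripper open.
Joint ranges: [-2.89, 2.89], [-0.75, 2.08], [0.22, 2.7], [-1.18, 4.32], [0.11, 2.71], [-2.7, 2.7]. Speed limits (rad/s): [2.57, 2.57, 3.14, 3.14, 3.14, 3.14].

INTERFACE

Orientations are given as a unit quaternion [w, x, y, z].
In Python, from rig import get_state, get_image, sign_off, find_in, place_of, nose_length gives the robot as it stands.
- The arm moves only by the tool apply_moves, never from a script. Its argument "deltas" is one flat list of numbers, 5 for each row, row after row: the finger opening in mm, from 0 to 85.4, then the shift along the tool's x, y, z in mm, then the turn about the tool's z in degrees. A call has 1 to 12 rows; each row is the pose to reach, as a shift and turn from the pose commanded when the call began, along the tool's axes at that moment; what a row does not reach only later rows make up. A row lasts 1/12 s, in which the tool goes at most 41.7 mm and 7.16 degrees, less where a joint would pass 70% of its speed; a pose out of reach is approached as far as the arm can. A call with a gripper value outside its range is refused whole. The fingers move at their own pace and stop on an object; "squeeze" is the grip in N (left out, the last holds). Time passes only in rows, so rows that repeat a pose let the fingers close. It gives the time, the measured TCP pose, the force, the opening and the grip force at its end, in the units of the state.
- get_state(): the state, without advancing time (a new reading comes with each control period).
- get_image(name): name is "scene" or "side" or "wrist"; returns a dict with "frame" (420x560x3 uint8, red, green, blue), "K" (3x3 intrinsics, pixels), "position" and "orientation" of the camera in the world. Camera axes: x right, y down, z forward; pixel columns grow to the right and rows downward; lengths in m; the calibration is good to about 2 mm. A picture is of the moment at which its call begins. There is no depth.
- sign_off(): hands the job in; it is judged then, once.
Trained networks look in a picture, given as the dict that the camera call returned (one of the last four; its "shot" number tells which), for a name from the list of things; names that differ only in an ending like _2 or _b are one class to them, and where a whole thing is asked for, a point or a joint stands for the part that bears it (a point fixed in the world has none). Each returns a list of dicts, best first, with "score" (0 to 1); they miss things now and then, are a little off and sometimes report something else, mostly with a low value. They report only what shows in the picture. A call takes as long as a camera call.
- find_in(query, picture): "point" ([column, row] in pixels, amid what is visible of it).
- place_of(query, picture): "point" ([column, row] in pixels: a listed point, or the origin of a listed thing).
The state is a dict: "clock": time; "qpos": joint angles; "qd": joint speeds; "effort": joint torques, N m; "position": TCP position; "ee_rot": TCP orientation; "contact_force": force on the tool from outside, world axes, zero at the start; "moment": the same for the moment, N m; "width": finger opening in m; "gripper_force": force on a finger pad.
Only numpy, scipy, OpenCV 4.12 (cv2) and the standard library are available. Lean on these libraries where they do the work, as an engineer would, in place of code of your own. Each camera call takes 0.05 s, during which the arm holds its last target. There are 200 camera calls.

TASK

Clear the shutter module's latched interlock: pull its red knob all the way out until it clicks and push it fully home again, then take the orange stylus from the rack, reach it down through the yellow-ringed port and press the recessed button fully down. Finish while still gripping the stylus and holding the button down. Leave the two drivers and everything else lying about where they are.

Things in the scene. Friction and masses are not known exactly. Their poses are not given: they have to be found in the camera images.
- knob_grip (a point): Centre of the shutter knob, a red cylinder (26 mm diameter, 22 mm long, white end cap) on a 10 mm steel rod out of the module's -y side, 45 mm above the table. Rides with the knob; axes as the module's: it pulls out along -y; z up. With the knob home it is 32 mm from the module's side wall (21 mm clear gap behind the knob).
- shutter_knob (a joint): How far the shutter knob is pulled out, m: 0 fully home, 0.035 fully out (end stop). A spring detent holds it at each end: it resists with up to 6 N plus 1.5 N friction until the middle of the travel, then snaps on to the other end. It starts home.
- reset_port (a point): Centre of the mouth of the reset port, a round hole 15 mm in diameter ringed in yellow, in the module's top, 70 mm above the table. z up; axes as the module's. The hole goes straight down to a green push button (13 mm diameter) whose top lies 22 mm below the mouth.
- reset_button (a joint): How far the recessed reset button is pressed, m: 0 released, 0.005 fully down (stop). Its spring pushes back with 2 N at the top and 5 N fully down, and returns it when let go.
- module: Beam-shutter module, a cream box 160 x 200 x 70 mm (x, y, z), blue front (-x), green display on top, fixed to the table. Origin: centre of its underside; z up. In this frame the knob is at x -20, y -132, z 45 mm (home), the reset port at x 35, y +55, z 70 mm.
- stylus: Stylus, 130 mm long, about 50 g: white shaft 7 mm in diameter, 50 mm long, below an orange round handle 15 mm in diameter, 80 mm long. Origin: the tip (shaft's lower end); z along it towards the handle. It stands upright in one of the rack's three holes, its shoulder on the rack's top: handle 65 to 145 mm, tip 15 mm above the table.
- stylus_grip (a point): A point on the stylus's axis halfway up the handle, 90 mm from the tip (starts 105 mm above the table). z axis towards the handle's top.
- rack: Aluminium tool rack, a block 50 x 165 x 65 mm (x, y, z), fixed to the table, with three round holes of 10 mm diameter, 60 mm deep, 55 mm apart along its y axis (at y -55, 0, 55 mm). Origin: centre of its underside. A stylus or driver stands in each hole.
- driver_black: Driver with a black handle (20 mm diameter, 65 mm long) and steel shaft, standing in another hole of the rack: leave it there. Origin: lower end of the shaft, 15 mm above the table.
- driver_blue: Driver with a blue handle (18 mm diameter, 70 mm long) and steel shaft, standing in another hole of the rack: leave it there. Origin: lower end of the shaft, 15 mm above the table.
- bottle: White bottle with red cap, 52 mm diameter, 130 mm tall, loose. Origin: centre of its underside.
- mouse: Grey round computer mouse, 62 mm diameter, 34 mm tall, loose. Origin: centre of its underside.
- sample_box: Clear open sample box with compartments, 90 x 120 x 25 mm, loose. Origin: centre of its underside.
- puck: Brass weight with a knob, 40 mm diameter, 40 mm tall, loose. Origin: centre of its underside.
- film_tin: Flat steel tin, 64 mm diameter, 24 mm tall, loose. Origin: centre of its underside.

How it is judged:
On the way, in this order (a step that is already met when the one before it is completed fails the run):
1. the shutter knob is pulled out into its outer detent (value of joint shutter_knob above 0.031 m), for 0.1 s.
2. the shutter knob is pushed fully home (value of joint shutter_knob below 0.003 m), for 0.2 s.
3. the stylus, held in the gripper, presses the recessed button down (value of joint reset_button above 0.0038 m and contact force between stylus and reset_button above 1 N and contact force between the fingers and stylus above 2 N and horizontal distance between stylus and reset_port below 0.007 m), for 0.3 s.
At the end, for the whole second after the job is handed in: The gripper still grips the stylus (over 2 N), whose tip is through the port (over 20 mm below its mouth, within 7 mm of its centre, within 15 degrees of upright), at rest and pressing the button (over 1 N) at least 3.8 of its 5 mm down; the shutter knob is home within 3 mm (all of step 3 and z of stylus in the frame of reset_port below -0.02 m and angle between stylus's own z axis and vertical below 0.26 rad and value of joint shutter_knob below 0.003 m and linear speed of stylus below 0.02 m/s); the arm keeps its last pose, push and grip.
It fails at once if the fingers press the button themselves (contact force between the fingers and reset_button above 0.5 N).
It fails at once if one of the two drivers is moved by more than 20 mm (distance of any of driver_black, driver_blue from where it was at the start of the episode above 0.02 m).
It fails at once if a thing lying about (bottle, mouse, sample box, brass weight, tin) is moved by more than 20 mm (distance of any of bottle, mouse, sample_box, puck, film_tin from where it was at the start of the episode above 0.02 m).
It also fails if it takes over 56 s, if anything falls off the work surface, if the arm or the gripper's body presses on something with over 40 N, if the wrist force passes 120 N, or if a joint passes its speed limit or range.

## Working session

There is one attempt and no reset: what is moved stays moved. The work goes in short steps, Python scripts to look and compute and a tool call to move; the robot and the scene stay as the last step left them, time stands still between calls to the robot, and variables do not carry over. Pictures are saved under pics/ and viewed, at most 10 in all, crops included, and the job is handed in when it is done.

Besides the shell and the picture viewer there is one more tool, called after "Emit:" by a JSON object that holds its "method" and its "body". apply_moves: Moves the arm, as the interface text tells. Its arguments: {"type":"object","properties":{"deltas":{"type":"array"},"squeeze":{"type":"number"}},"required":["deltas"]}

```bash
ls; mkdir -p pics; cat > h.py <<'E'
import numpy as np,cv2
from rig import *
from scipy.spatial.transform import Rotation as R
def rot(q): return R.from_quat([q[1],q[2],q[3],q[0]]).as_matrix()
def ray(p,px):
    d=rot(p["orientation"])@np.linalg.inv(p["K"])@np.array([px[0],px[1],1.]); return np.array(p["position"]),d/np.linalg.norm(d)
def tri(rs):
    A=np.zeros((3,3));b=np.zeros(3)
    for o,d in rs:
        P=np.eye(3)-np.outer(d,d);A+=P;b+=P@o
    x=np.linalg.solve(A,b); return x,[np.linalg.norm((np.eye(3)-np.outer(d,d))@(x-o)) for o,d in rs]
def atz(r,z): return r[0]+r[1]*(z-r[0][2])/r[1][2]
def proj(p,X):
    c=p["K"]@(rot(p["orientation"]).T@(np.array(X)-p["position"])); return c[:2]/c[2]
def save(p,n): cv2.imwrite("pics/"+n,p["frame"][:,:,::-1])
E
python3 - <<'E'
from h import *
np.set_printoptions(precision=4,suppress=True)
s=get_state();print(s["clock"],s["position"],s["ee_rot"],s["width"],nose_length)
ps={n:get_image(n) for n in("scene","side","wrist")}
for n,p in ps.items(): save(p,n+"0.png");print(n,p["position"])
for q in("knob_grip","reset_port","stylus_grip","module","rack","stylus","driver_black","driver_blue","bottle","mouse","sample_box","puck","film_tin"):
    rs=[]
    for n,p in ps.items():
        o=place_of(q,p)
        for c in o[:2]: print(q,n,np.round(c["point"],1),round(c["score"],2))
        if o and o[0]["score"]>.4: rs.append(ray(p,o[0]["point"]))
    if len(rs)>1: print("   ",*tri(rs))
cv2.imwrite("pics/all0.png",cv2.resize(np.hstack([ps["scene"]["frame"],ps["side"]["frame"]])[:,:,::-1],(800,300)))
E
```

```text
pics
0.0 [0.2518 0.5164 0.2475] [-0.0003  0.2249  0.9744 -0.0008] 0.08558548745618837 0.017
scene [ 1.4248 -0.523   1.0261]
side [ 0.039  -0.8867  0.9429]
wrist [0.1765 0.554  0.3731]
knob_grip scene [208.4 258.3] 0.55
knob_grip scene [125.1 254.9] 0.21
knob_grip side [334.8 289.7] 0.59
    [ 0.574  -0.2339  0.0404] [np.float64(0.004746669375105332), np.float64(0.004746669375105372)]
reset_port scene [271.4 235. ] 0.59
reset_port scene [347.7 174.2] 0.35
reset_port side [304.2 227. ] 0.58
    [ 0.6081 -0.0479  0.0738] [np.float64(0.0005455326112637643), np.float64(0.0005455326112637939)]
stylus_grip scene [380.  252.1] 0.74
stylus_grip scene [353.5 171.5] 0.68
stylus_grip side [217.1 159.7] 0.52
    [ 0.6319  0.4125 -0.0883] [np.float64(0.09907817086152979), np.float64(0.09907817086152958)]
module scene [249.6 254. ] 0.71
module side [308.4 262.3] 0.7
module side [224.6 202.7] 0.28
    [ 0.5872 -0.1082  0.0085] [np.float64(0.0006829670293102419), np.float64(0.000682967029310217)]
rack scene [329.1 201.3] 0.57
rack side [226.3 200.5] 0.82
rack wrist [189.3 398.5] 0.82
    [0.5134 0.23
[... 498 characters left out ...]
0008658324768768098)]
mouse scene [354.7 172.9] 0.71
mouse scene [331.8 197.5] 0.22
mouse side [180.2 182.7] 0.57
mouse wrist [252.2 310.8] 0.57
    [ 0.4259  0.3968 -0.0036] [np.float64(0.00849384811736368), np.float64(0.01017876140580128), np.float64(0.008530122154126355)]
sample_box scene [290.8 298.6] 0.58
sample_box side [360.1 232.7] 0.94
sample_box wrist [256.1 311.7] 0.51
    [ 0.7272  0.1116 -0.2487] [np.float64(0.13699183056900932), np.float64(0.2016317250574495), np.float64(0.1996183565844102)]
puck scene [305.6 179.3] 0.5
puck side [182.1 215.1] 0.47
    [0.3758 0.2237 0.0096] [np.float64(0.0004173980569655434), np.float64(0.00041739805696545685)]
film_tin side [312.4 389.7] 0.81
```

```bash
python3 - <<'E'
import cv2,numpy as np
s=cv2.imread("pics/scene0.png");d=cv2.imread("pics/side0.png")
a=cv2.resize(s[130:340,100:440],None,fx=2.2,fy=2.2); cv2.imwrite("pics/a.png",a)
b=cv2.resize(d[110:420,120:420],None,fx=1.9,fy=1.9); cv2.imwrite("pics/b.png",b)
E
```

```text
(no output)
```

View pics/a.png

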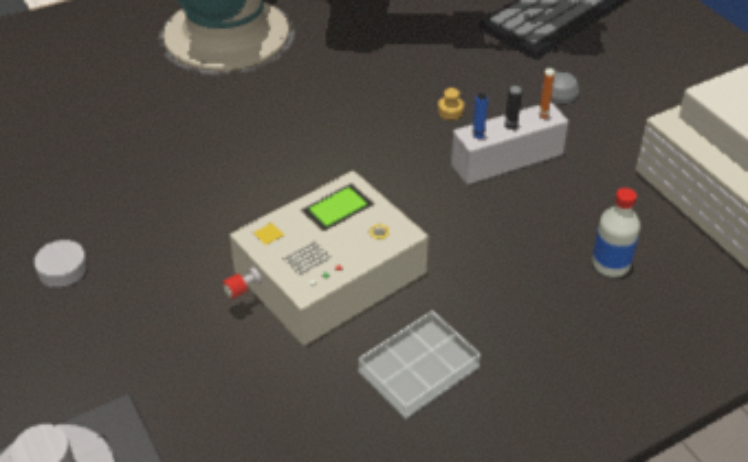

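View pics/b.png

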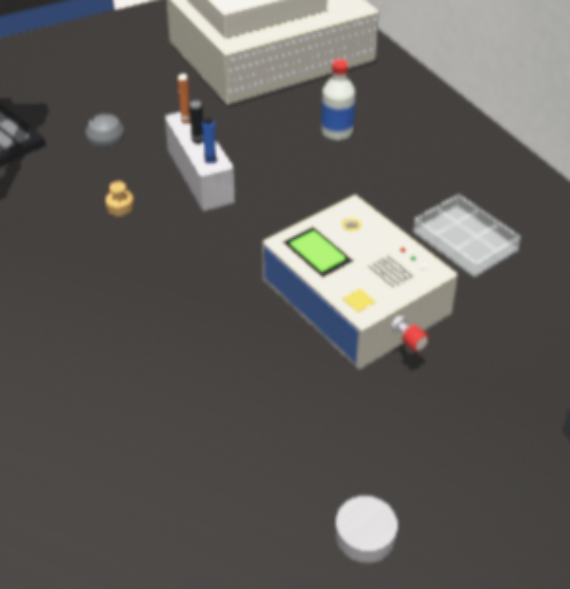

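The scene crop shows the module with its knob at scene px (208,260) and its port at (272,235). The stylus is the orange handle at the far end of the rack, scene (349,172), side (217,162). Next I fit the module and rack poses.

```bash
python3 - <<'E'
from h import *
from scipy.optimize import least_squares
np.set_printoptions(precision=4,suppress=True)
ps={n:get_image(n) for n in("scene","side")}
f=lambda n,x,y:np.array([x/2.2+100,y/2.2+130]) if n=="scene" else np.array([x/1.9+120,y/1.9+110])
def fit(obj,obs,x0):
    def res(v):
        c,s=np.cos(v[2]),np.sin(v[2]);o=[]
        for n,k,x,y in obs:
            X=obj[k];o.append(proj(ps[n],[v[0]+c*X[0]-s*X[1],v[1]+s*X[0]+c*X[1],X[2]])-f(n,x,y))
        return np.ravel(o)
    return min((least_squares(res,[*x0,t]) for t in np.arange(-3,3,.5)),key=lambda r:r.cost),res
M={"a":(-.08,-.1,.07),"b":(-.08,.1,.07),"c":(.08,.1,.07),"d":(.08,-.1,.07),"p":(.035,.055,.07),"k":(-.02,-.132,.045)}
obs=[("scene","a",233,237),("scene","b",353,173),("scene","c",427,237),("scene","d",303,303),("scene","p",378,231),("scene","k",236,286),
("side","b",263,242),("side","c",355,196),("side","d",456,274),("side","a",360,328),("side","p",352,225),("side","k",413,337)]
r,_=fit(M,obs,(.587,-.108));v=r.x;print("module",v,r.fun.round(1))
c,s=np.cos(v[2]),np.sin(v[2])
for k in"pk":print(k,v[0]+c*M[k][0]-s*M[k][1],v[1]+s*M[k][0]+c*M[k][1])
# stylus: handle centre, black, blue handle centre
for nm,a,b in(("sty",(548,93),(184,98)),("black",(514,106),(197,121)),("blue",(480,116),(209,142))):
    print(nm,*tri([ray(ps["scene"],f("scene",*a)),ray(ps["side"],f("side",*b))]))
E
```

```text
module [ 0.5823 -0.1053  0.1407] [-1.8 -0.5 -0.  -0.3  0.2  0.3 -1.3  3.6  0.3  1.1 -0.7  0.8 -1.1 -1.4
 -0.8 -1.3 -0.4 -0.7 -0.3  0.2 -1.3 -1.1 -0.  -0.4]
p 0.6092435008736048 -0.045936412226969904
k 0.5810206640669181 -0.2388028724593886
sty [0.5186 0.2895 0.1085] [np.float64(0.002672591125672404), np.float64(0.0026725911256724353)]
black [0.5134 0.2329 0.1025] [np.float64(0.0029958191473187647), np.float64(0.002995819147318943)]
blue [0.5068 0.1783 0.1011] [np.float64(0.0029942654941322493), np.float64(0.0029942654941322844)]
```

```bash
cat >> h.py <<'E'
def go(xyz,yaw=None):
    "shift (mm) and turn (deg) in tool axes to world xyz with tool y at yaw deg (mod 180)"
    s=get_state();Rt=rot(s["ee_rot"]);d=Rt.T@(np.array(xyz)-s["position"])*1e3
    cur=np.degrees(np.arctan2(Rt[1,1],Rt[0,1]));t=0 if yaw is None else -((yaw-cur+90)%180-90)
    return np.round(d,1),round(t,1),round(cur,2)
E
python3 -c "
from h import *
print(go([.581,-.239,.20],8.06))
p=get_image('wrist');Rt=rot(get_state()['ee_rot']);print(Rt.T@rot(p['orientation']),Rt.T@(p['position']-np.array(get_state()['position'])))"
```

```text
(array([-627. , -535.2,   48.2]), np.float64(55.9), np.float64(64.0))
[[ 5.39794698e-04 -9.45716370e-01 -3.24992702e-01]
 [ 9.99999794e-01  3.97580924e-04  5.03998391e-04]
 [-3.47428630e-04 -3.24992907e-01  9.45716390e-01]] [ 0.08421549  0.00049578 -0.1256169 ]
```

Emit:
{"method": "apply_moves", "body": {"deltas": [85, -627, -535, 48, 56, 85, -627, -535, 48, 56, 85, -627, -535, 48, 56, 85, -627, -535, 48, 56, 85, -627, -535, 48, 56, 85, -627, -535, 48, 56, 85, -627, -535, 48, 56, 85, -627, -535, 48, 56, 85, -627, -535, 48, 56, 85, -627, -535, 48, 56, 85, -627, -535, 48, 56, 85, -627, -535, 48, 56], "squeeze": 60}}

```text
clock: 3.25
position: [0.4518, 0.0571, 0.2195]
ee_rot: [0.0, 0.656, 0.755, 0.0]
contact_force: [0.5, 0.8, 0.5]
width: 0.085
gripper_force: 0.0
```

```bash
python3 -c "
from h import *
print(get_state()['position'],go([.581,-.239,.20],8.06))"
```

```text
[0.45178987 0.05714862 0.21949149] (array([-311.2,   86.8,   19.6]), np.float64(-0.1), np.float64(7.99))
```

Emit:
{"method": "apply_moves", "body": {"deltas": [85, -311, 87, 20, 0, 85, -311, 87, 20, 0, 85, -311, 87, 20, 0, 85, -311, 87, 20, 0, 85, -311, 87, 20, 0, 85, -311, 87, 20, 0, 85, -311, 87, 20, 0, 85, -311, 87, 20, 0, 85, -311, 87, 20, 0, 85, -311, 87, 20, 0]}}

```text
clock: 4.08
position: [0.581, -0.2384, 0.1983]
ee_rot: [-0.001, 0.657, 0.754, 0.0]
contact_force: [0.5, 0.9, 0.2]
width: 0.0846
gripper_force: 0.0
```

```bash
python3 - <<'E'
from h import *
np.set_printoptions(precision=4,suppress=True)
s=get_state();print(s["clock"],s["position"],np.abs(s["qd"]).max())
p=get_image("wrist");f=p["frame"].copy()
a=place_of("knob_grip",p);print(a[:2])
print(proj(p,[.581,-.239,.045]), atz(ray(p,a[0]["point"]),.045) if a else 0)
save(p,"w1.png")
E
```

```text
4.0833 [ 0.581  -0.2384  0.1983] 0.045299929254041076
[{'point': [275.6, 196.3], 'score': 0.6}]
[277.0803 197.0478] [ 0.5796 -0.2385  0.045 ]
```

View pics/w1.png

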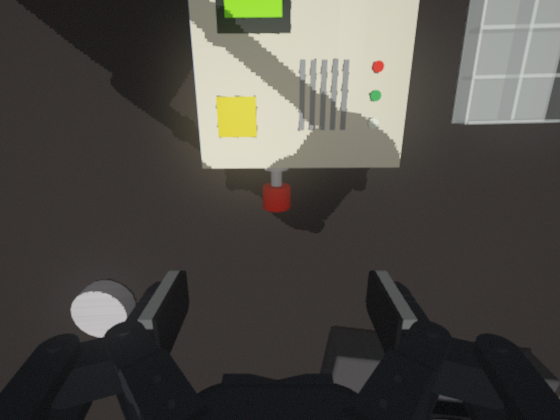

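The wrist view shows the knob at (277,196), where the fit predicted it. The module's edges are level, so the yaw is right. The tin at (103,308) is clear.

Emit:
{"method": "apply_moves", "body": {"deltas": [55, 0, -1, 40, 0, 55, 0, -1, 80, 0, 55, 0, -1, 120, 0, 55, 0, -1, 145, 0, 55, 0, -1, 154, 0, 55, 0, -1, 154, 0, 20, 0, -1, 154, 0, 20, 0, -1, 154, 0, 20, 0, -1, 154, 0, 20, 0, -1, 154, 0, 20, 0, -1, 154, 0, 20, 0, -1, 154, 0], "squeeze": 60}}

```text
clock: 5.18
position: [0.58, -0.2375, 0.0481]
ee_rot: [0.001, 0.656, 0.755, -0.0]
contact_force: [-3.7, 0.2, 7.6]
width: 0.0242
gripper_force: 58.9
```

Emit:
{"method": "apply_moves", "body": {"deltas": [20, -8, 0, 0, 0, 20, -16, 0, 0, 0, 20, -24, 0, 0, 0, 20, -32, 0, 0, 0, 20, -39, 0, 0, 0, 20, -39, 0, 0, 0, 20, -39, 0, 0, 0, 20, -39, 0, 0, 0]}}

```text
clock: 5.85
position: [0.5849, -0.2722, 0.048]
ee_rot: [-0.001, 0.656, 0.754, 0.002]
contact_force: [-2.5, 8.7, 9.3]
width: 0.0241
gripper_force: 59.3
```

```bash
python3 - <<'E'
from h import *
p=get_image("wrist");a=place_of("knob_grip",p);print(a[:2],get_state()["contact_force"])
save(p,"w2.png")
E
```

```text
[{'point': [273.0, 291.7], 'score': 0.86}] [-2.66401915  8.14150299  9.15681334]
```

View pics/w2.png

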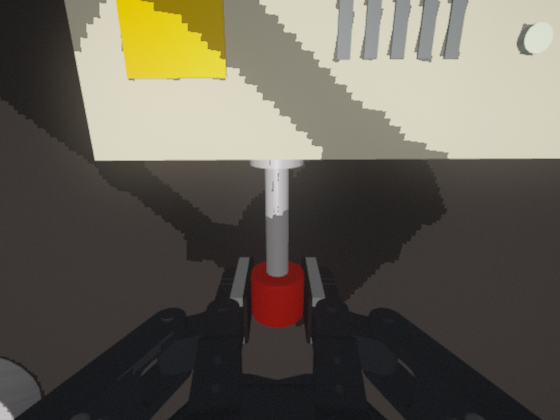

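The knob at (278,293) is out with a long length of rod showing. The tool moved 35 mm and now sits against the end stop at about 8 N. Next I push it home.

Emit:
{"method": "apply_moves", "body": {"deltas": [20, 8, 0, 0, 0, 20, 16, 0, 0, 0, 20, 24, 0, 0, 0, 20, 32, 0, 0, 0, 20, 40, 0, 0, 0, 20, 43, 0, 0, 0, 20, 43, 0, 0, 0, 20, 43, 0, 0, 0, 20, 43, 0, 0, 0, 20, 43, 0, 0, 0, 20, 40, 0, 0, 0]}}

```text
clock: 6.87
position: [0.58, -0.2376, 0.0481]
ee_rot: [0.002, 0.656, 0.755, -0.0]
contact_force: [-2.6, 2.6, 7.9]
width: 0.0244
gripper_force: 60.1
```

```bash
python3 - <<'E'
from h import *
p=get_image("wrist");a=place_of("knob_grip",p);print(a[:2],get_state()["contact_force"])
r=ray(p,a[0]["point"]);print(atz(r,.045))
E
```

```text
[{'point': [274.4, 289.5], 'score': 0.7}] [-3.17417689 -1.76778953  6.58988964]
[ 0.57892321 -0.23817631  0.045     ]
```

Emit:
{"method": "apply_moves", "body": {"deltas": [60, 0, 0, 0, 0, 60, 0, 0, 0, 0, 60, 0, 0, 0, 0, 60, 0, 0, 0, 0, 60, 0, 0, -40, 0, 60, 0, 0, -80, 0, 60, 0, 0, -120, 0, 60, 0, 0, -160, 0, 60, 0, 0, -200, 0, 60, 0, 0, -225, 0, 60, 0, 0, -225, 0]}}

```text
clock: 7.88
position: [0.5826, -0.237, 0.2777]
ee_rot: [0.007, 0.656, 0.755, 0.002]
contact_force: [1.0, -0.0, 0.2]
width: 0.0601
gripper_force: 0.0
```

```bash
python3 - <<'E'
from h import *
np.set_printoptions(precision=4,suppress=True)
p=get_image("wrist");a=place_of("knob_grip",p);print(a[:2],get_state()["contact_force"],get_state()["position"])
if a: print(atz(ray(p,a[0]["point"]),.045))
for X in([.575,-.06,.27],[.518,.25,.27]): print(go(X,-6))
# port measurement from here
b=place_of("reset_port",p);print(b[:1],b and atz(ray(p,b[0]["point"]),.07),proj(p,[.6092,-.0459,.07]))
E
```

```text
[{'point': [269.8, 176.3], 'score': 0.62}] [-0.4681 -0.0905 -0.8218] [ 0.5801 -0.2358  0.2714]
[ 0.5771 -0.2395  0.045 ]
(array([174.8,  19.4,   1.2]), np.float64(14.0), np.float64(8.02))
(array([489.7,   6.2,   0.8]), np.float64(14.0), np.float64(8.02))
[{'point': [271.8, 176.9], 'score': 0.26}] [ 0.5788 -0.2338  0.07  ] [334.2178 -22.8675]
```

Emit:
{"method": "apply_moves", "body": {"deltas": [60, 184, -55, 0, 14, 60, 184, -55, 0, 14, 60, 184, -55, 0, 14, 60, 184, -55, 0, 14, 60, 184, -55, 0, 14, 60, 184, -55, 0, 14, 60, 184, -55, 0, 14, 60, 184, -55, 0, 14]}}

```text
clock: 8.7
position: [0.4994, -0.0615, 0.2689]
ee_rot: [-0.001, 0.743, 0.669, -0.001]
contact_force: [-0.5, -1.0, -0.1]
width: 0.0603
gripper_force: 0.0
```

```bash
python3 - <<'E'
from h import *
np.set_printoptions(precision=4,suppress=True)
print(get_state()["position"],get_state()["clock"])
p=get_image("wrist");q=get_image("scene");d=get_image("side")
b=place_of("reset_port",p);print(b[:2],b and atz(ray(p,b[0]["point"]),.07),proj(p,[.6092,-.0459,.07]))
f=p["frame"].astype(int);m=(f[...,0]>150)&(f[...,1]>120)&(f[...,2]<80);
n,l,st,c=cv2.connectedComponentsWithStats(m.astype(np.uint8))
for i in range(1,n):
    if st[i,4]>30: print(st[i],c[i],atz(ray(p,st[i,:2]+st[i,2:4]/2-.5),.07))
print(go([.518,.23,.27],-6)); save(p,"w3.png")
E
```

```text
[ 0.4994 -0.0615  0.2689] 8.7
[{'point': [382.4, 157.4], 'score': 0.76}] [ 0.6095 -0.0449  0.07  ] [382.1026 158.4012]
[368 146  26  25 205] [380.678  158.1171] [ 0.6076 -0.0453  0.07  ]
[308 259  30  26 543] [322.1031 271.4696] [ 0.5407 -0.1718  0.07  ]
(array([292.6, -13. ,  -0.4]), np.float64(-0.1), np.float64(-6.08))
```

View pics/w3.png

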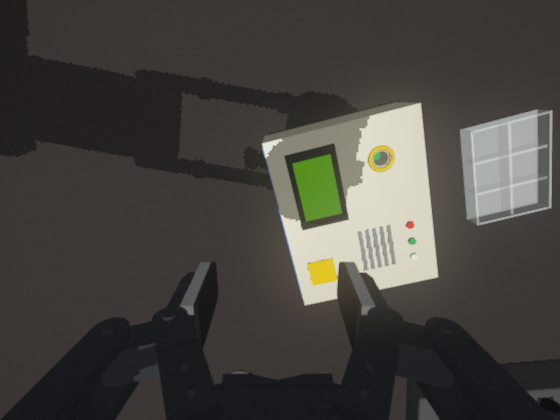

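The yellow ring shows at (381,158), which puts the port at about (0.6085, -0.045). Next I go to the rack.

Emit:
{"method": "apply_moves", "body": {"deltas": [60, 293, -13, 0, 0, 60, 293, -13, 0, 0, 60, 293, -13, 0, 0, 60, 293, -13, 0, 0, 60, 293, -13, 0, 0, 60, 293, -13, 0, 0, 60, 293, -13, 0, 0, 60, 293, -13, 0, 0, 60, 293, -13, 0, 0, 60, 293, -13, 0, 0]}}

```text
clock: 9.73
position: [0.5175, 0.2307, 0.2697]
ee_rot: [0.0, 0.743, 0.669, -0.001]
contact_force: [-0.3, 0.4, -0.4]
width: 0.0599
gripper_force: 0.0
```

```bash
python3 - <<'E'
from h import *
np.set_printoptions(precision=4,suppress=True)
print(get_state()["position"],get_state()["clock"])
p=get_image("wrist");q=get_image("scene");d=get_image("side")
for n in("stylus_grip","rack"):
    rs=[]
    for k,im in(("w",p),("sc",q),("sd",d)):
        b=place_of(n,im);print(n,k,[(np.round(c["point"],1),round(c["score"],2)) for c in b[:3]])
print("expect",proj(p,[.5186,.2895,.105]),proj(p,[.5186,.2895,.145]),proj(p,[.5186,.2895,.065]))
save(p,"w4.png")
import pickle;pickle.dump({k:p[k] for k in p},open("w4.pkl","wb"))
E
```

```text
[0.5175 0.2307 0.2697] 9.7333
stylus_grip w [(array([271. , 135.4]), 0.66), (array([336.7, 370.6]), 0.37)]
stylus_grip sc [(array([331.4, 198. ]), 0.69), (array([346.6, 169.9]), 0.67), (array([355.2, 172.6]), 0.6)]
stylus_grip sd [(array([216.5, 163.7]), 0.46)]
rack w [(array([272.7, 168.7]), 0.68)]
rack sc [(array([313.8, 204.3]), 0.67), (array([328.3, 199.9]), 0.62), (array([374.2, 252.7]), 0.61)]
rack sd [(array([363.4, 233.8]), 0.7), (array([225.1, 198.1]), 0.69)]
expect [271.6794 129.6129] [270.7773 134.3919] [272.3688 125.9611]
```

View pics/w4.png

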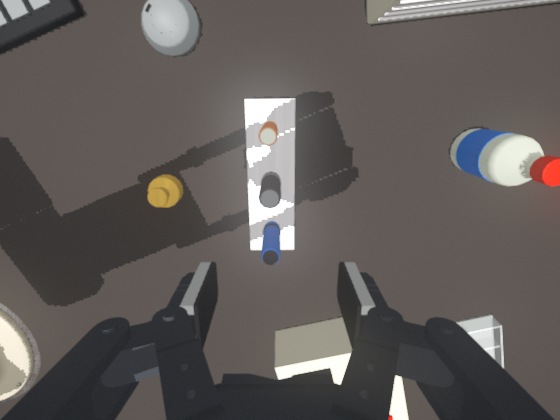

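Stylus top cap is at (267,138), nearest the mouse end of the rack. The rack edges are parallel to the image, so the yaw is good. Now I move over it and measure again.

```bash
python3 -c "
from h import *
import pickle;p=pickle.load(open('w4.pkl','rb'))
X=atz(ray(p,[267.5,138]),.145);print(X,atz(ray(p,[269,129]),.075));print(go([X[0],X[1],.20]))"
```

```text
[0.51576235 0.2870336  0.145     ] [0.51521905 0.28772415 0.075     ]
(array([55.8, -7.6, 70.4]), 0, np.float64(-6.06))
```

Emit:
{"method": "apply_moves", "body": {"deltas": [60, 35, -5, 10, 0, 60, 56, -8, 40, 0, 60, 56, -8, 70, 0, 60, 56, -8, 70, 0, 60, 56, -8, 70, 0]}}

```text
clock: 10.6
position: [0.5141, 0.2875, 0.199]
ee_rot: [-0.001, 0.743, 0.669, -0.002]
contact_force: [-0.3, -0.3, 0.5]
width: 0.0601
gripper_force: 0.0
```

```bash
python3 - <<'E'
from h import *
np.set_printoptions(precision=4,suppress=True)
print(get_state()["position"],get_state()["clock"])
p=get_image("wrist")
print([(np.round(c["point"],1),round(c["score"],2)) for c in place_of("stylus_grip",p)])
print("expect",proj(p,[.5158,.287,.105]),proj(p,[.5158,.287,.145]),proj(p,[.5158,.287,.065]))
save(p,"w5.png")
E
```

```text
[0.5141 0.2875 0.199 ] 10.6
[(array([280.2, 221.9]), 0.84)]
expect [279.9013 219.4531] [280.1828 242.6409] [279.6978 202.6859]
```

View pics/w5.png

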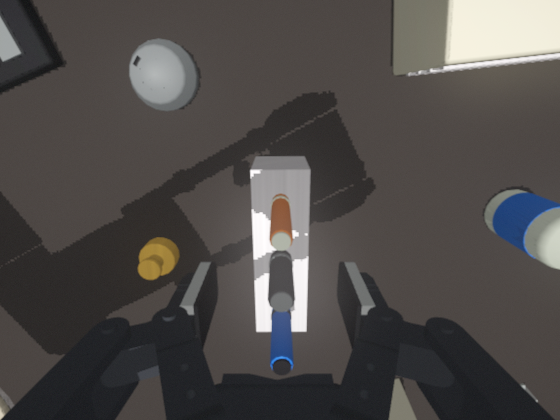

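The stylus cap is at (281,241) and the handle runs up to (280,200), as predicted. I descend and grip.

Emit:
{"method": "apply_moves", "body": {"deltas": [60, -1, 2, 30, 0, 60, -1, 2, 60, 0, 60, -1, 2, 85, 0, 60, -1, 2, 95, 0, 60, -1, 2, 95, 0, 5, -1, 2, 95, 0, 5, -1, 2, 95, 0, 5, -1, 2, 95, 0, 5, -1, 2, 95, 0, 5, -1, 2, 95, 0, 5, -1, 2, 95, 0, 5, -1, 2, 95, 0], "squeeze": 60}}

```text
clock: 11.7
position: [0.5178, 0.2873, 0.107]
ee_rot: [0.0, 0.743, 0.669, 0.001]
contact_force: [-1.3, -0.0, 6.9]
width: 0.0137
gripper_force: 58.3
```

```bash
python3 - <<'E'
from h import *
np.set_printoptions(precision=4,suppress=True)
print(get_state()["position"],go([.5155,.287,.20],-6))
E
```

```text
[0.5178 0.2873 0.107 ] (array([ -0.4,  -2. , -93. ]), np.float64(0.0), np.float64(-6.0))
```

Emit:
{"method": "apply_moves", "body": {"deltas": [5, 0, 0, -10, 0, 5, 0, 0, -30, 0, 5, 0, 0, -60, 0, 5, 0, 0, -95, 0, 5, 0, 0, -130, 0, 5, 0, 0, -155, 0, 5, 0, 0, -155, 0, 5, 0, 0, -155, 0]}}

```text
clock: 12.37
position: [0.5177, 0.2871, 0.2626]
ee_rot: [0.001, 0.743, 0.669, 0.002]
contact_force: [-0.7, 0.8, -0.9]
width: 0.0136
gripper_force: 58.5
```

```bash
python3 - <<'E'
from h import *
np.set_printoptions(precision=4,suppress=True)
s=get_state();print(s["position"],s["width"],s["gripper_force"],s["contact_force"],go([.6085,-.0453,.20]))
p=get_image("wrist");q=get_image("side");save(p,"w6.png")
t=np.array(s["position"]);print(proj(p,t-[0,0,.092]),proj(p,t+[0,0,.035]),proj(p,t-[0,0,.042]))
E
```

```text
[0.5177 0.2871 0.2626] 0.013623940001749659 58.50867569446564 [-0.7332  0.7615 -0.927 ] (array([-321.2,  124.7,   62.4]), 0, np.float64(-5.99))
[276.6234 220.6046] [277.3883 348.7927] [276.8066 251.305 ]
```

View pics/w6.png

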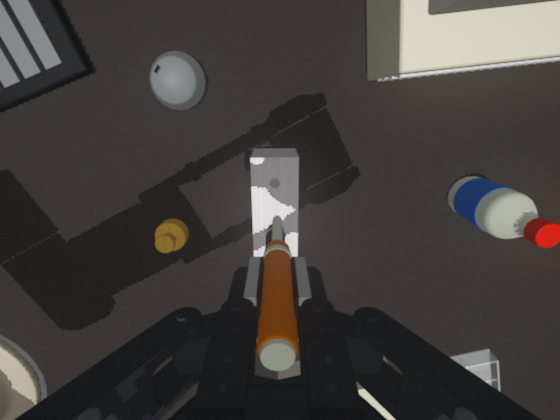

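The stylus is held straight, with its tip at (277,218) and cap at (278,353). Now I move over the port.

Emit:
{"method": "apply_moves", "body": {"deltas": [5, -321, 125, 0, 0, 5, -321, 125, 0, 0, 5, -321, 125, 0, 0, 5, -321, 125, 0, 0, 5, -321, 125, 0, 0, 5, -321, 125, 0, 0, 5, -321, 125, 0, 0, 5, -321, 125, 0, 0, 5, -321, 125, 0, 0, 5, -321, 125, 40, 0, 5, -321, 125, 80, 0, 5, -321, 125, 80, 0]}}

```text
clock: 13.47
position: [0.6009, -0.0447, 0.1706]
ee_rot: [-0.008, 0.744, 0.669, -0.006]
contact_force: [-2.4, 0.5, -1.8]
width: 0.0136
gripper_force: 58.7
```

```bash
python3 - <<'E'
from h import *
np.set_printoptions(precision=4,suppress=True)
s=get_state();print(s["position"],s["clock"],s["gripper_force"],go([.6085,-.0453,.178]))
p=get_image("wrist");q=get_image("scene");d=get_image("side")
for im in(p,q,d):print([(np.round(c["point"],1),round(c["score"],2)) for c in place_of("stylus",im)[:2]],[(np.round(c["point"],1),round(c["score"],2)) for c in place_of("reset_port",im)[:2]],proj(im,[.6085,-.0453,.07]),proj(im,np.array(s["position"])-[0,0,.092]))
w=cv2.resize(p["frame"][150:300,180:380],(560,420));
c=lambda im,X:(lambda u:cv2.resize(im["frame"][int(u[1])-50:int(u[1])+25,int(u[0])-50:int(u[0])+50],(400,300),interpolation=cv2.INTER_CUBIC))(proj(im,X))
w=cv2.resize(p["frame"][150:300,180:380],(400,300),interpolation=cv2.INTER_CUBIC)
X=[.6085,-.0453,.07]
cv2.imwrite("pics/p7.png",np.vstack([np.hstack([c(q,X),c(d,X)]),np.hstack([w,w*0])])[:,:,::-1])
E
```

```text
[ 0.6009 -0.0447  0.1706] 13.4667 58.7250030040741 (array([ 0.3,  7.4, -7.6]), 0, np.float64(-6.07))
[(array([278.4, 220.5]), 0.81)] [(array([285.9, 216.2]), 0.92)] [289.7482 216.3319] [279.6757 220.6192]
[(array([271.3, 228.1]), 0.58)] [] [272.1598 235.8525] [271.0207 232.0298]
[(array([304.3, 219.5]), 0.54)] [(array([305.1, 229.7]), 0.93)] [303.6045 227.2996] [301.1151 225.5565]
```

View pics/p7.png

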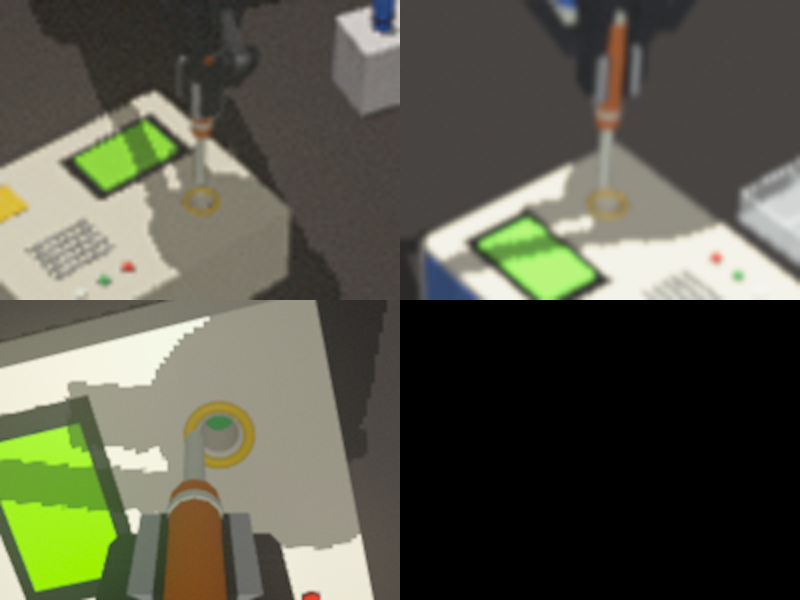

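The wrist crop shows the tip left of the yellow ring (tip at col 277, ring centre at (289.5,217)). The arm was still settling, so I check again.

```bash
cat > chk.py <<'E'
from h import *
np.set_printoptions(precision=4,suppress=True)
s=get_state();print(s["position"],s["clock"],s["contact_force"],go([.6085,-.0453,.178]))
p=get_image("wrist");print([np.round(c["point"],1) for c in place_of("stylus",p)[:1]],proj(p,[.6085,-.0453,.07]),proj(p,np.array(get_state()["position"])-[0,0,.092]))
m=cv2.inRange(cv2.cvtColor(p["frame"],cv2.COLOR_RGB2HSV),(20,140,70),(32,255,255));n,l,st,c=cv2.connectedComponentsWithStats(m)
for i in range(1,n):
    if st[i,4]>40: print("ring",st[i],st[i,:2]+st[i,2:4]/2-.5)
E
python3 chk.py
```

```text
[ 0.6087 -0.0453  0.1821] 13.9167 [ 0.2307  0.2248 -1.077 ] (array([ 0. , -0.2,  4.1]), 0, np.float64(-5.97))
[array([277. , 222.5])] [276.427  211.1732] [276.1105 220.1366]
ring [260 197  33  30 330] [276.  211.5]
```

Emit:
{"method": "apply_moves", "body": {"deltas": [5, 0, 0, 10, 0, 5, 0, 0, 18, 0, 5, 0, 0, 26, 0, 5, 0, 0, 32, 0, 5, 0, 0, 38, 0, 5, 0, 0, 43, 0, 5, 0, 0, 47, 0, 5, 0, 0, 50, 0, 5, 0, 0, 52, 0, 5, 0, 0, 52, 0, 5, 0, 0, 52, 0], "squeeze": 80}}

```text
clock: 14.93
position: [0.6082, -0.0456, 0.1342]
ee_rot: [0.002, 0.743, 0.669, 0.001]
contact_force: [-7.0, 1.3, 30.2]
width: 0.0132
gripper_force: 82.3
```

```bash
python3 chk.py
```

```text
[ 0.6082 -0.0456  0.1342] 14.9333 [-6.9731  1.258  30.1737] (array([  0.3,   0.4, -43.8]), 0, np.float64(-5.99))
[array([273. , 222.4])] [277.1564 235.2601] [276.6713 220.319 ]
ring [257 218  40  33 444] [276.5 234. ]
ring [189 381  11  18 101] [194.  389.5]
```

Emit:
{"method": "apply_moves", "body": {"deltas": [5, 0, 0, -1, 0, 5, 0, 0, -2, 0, 5, 0, 0, -2, 0, 5, 0, 0, -2, 0, 5, 0, 0, -2, 0, 5, 0, 0, -2, 0]}}

```text
clock: 15.53
position: [0.608, -0.0455, 0.1345]
ee_rot: [0.001, 0.743, 0.669, 0.001]
contact_force: [-6.4, 1.4, 22.1]
width: 0.0136
gripper_force: 80.3
```

```bash
python3 chk.py; python3 - <<'E'
from h import *
p=get_image("wrist");q=get_image("scene");d=get_image("side");X=[.6085,-.0453,.07]
c=lambda im:(lambda u:cv2.resize(im["frame"][int(u[1])-50:int(u[1])+25,int(u[0])-50:int(u[0])+50],(400,300),interpolation=cv2.INTER_CUBIC))(proj(im,X))
w=lambda y,x:cv2.resize(p["frame"][y:y+150,x:x+200],(400,300),interpolation=cv2.INTER_CUBIC)
cv2.imwrite("pics/p8.png",np.vstack([np.hstack([c(q),c(d)]),np.hstack([w(150,180),w(270,180)])])[:,:,::-1])
E
```

```text
[ 0.608  -0.0455  0.1345] 15.5333 [-6.3665  1.3717 22.1464] (array([  0.3,   0.6, -43.5]), 0, np.float64(-5.99))
[array([276. , 221.2])] [277.6094 235.1227] [276.8486 220.3409]
ring [257 218  41  33 441] [277. 234.]
ring [189 381  11  17  95] [194. 389.]
```

View pics/p8.png

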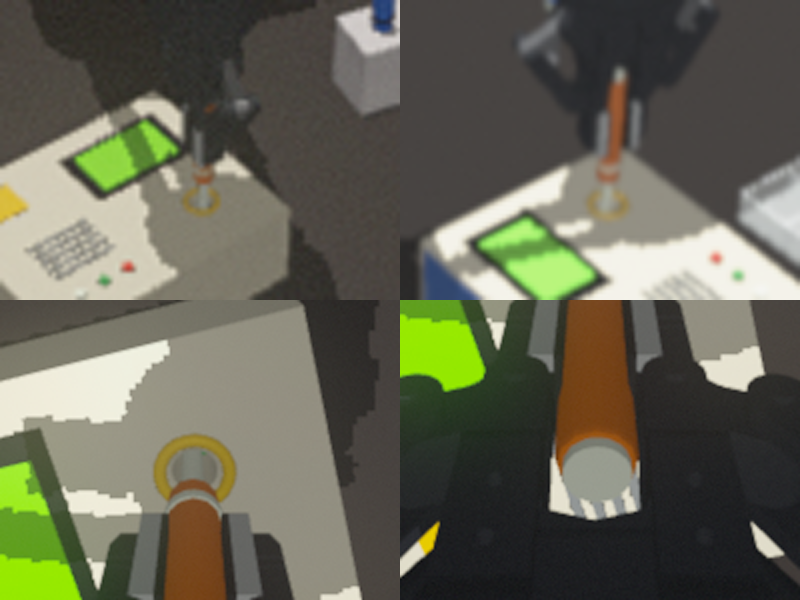

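The shaft is inside the ring. The TCP height puts the tip about 27 mm below the mouth, against a hard stop at 22 N, so the button is fully down. I hand in.

```bash
python3 -c "
from rig import *
print(sign_off())"
```

```text
the job is handed in; nothing more can be done
None
```

I pulled the knob out 35 mm to its end stop and pushed it home again. The stylus is still gripped and holds the button against its stop at about 22 N. I handed the job in at about 16 s of the 56 s; the judge gave no verdict back.

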